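Re-set the length stop on the fence rail

ROBOT

A 6-joint arm with a two-finger parallel gripper is mounted at the origin on the work surface. World frame = base frame: x ahead of the robot, y to its left, z up, the work surface at z = 0. Lengths are in m, angles in rad, forces in N, time in s.
With the tool pointing down it reaches from about 0.35 to 0.775 m from the base axis. Payload 5.5 kg.
Tool frame: the origin (TCP) lies at the very end of the fingers, on their centre line; the grasp point (between the pads) lies 19 mm behind it; x points along the fingers, y is the direction in which the jaws open and shut, and the axes are right-handed (so a half turn about x gives the same grasp; the last joint's range is limited). The gripper opens to 85 mm and grips with 20 to 120 N. Pads are 22 mm wide; open, the fingers measure 114 mm over their backs; the gripper's body (76 mm by 85 mm) begins 54 mm behind the grasp point. The pads swing forward as they close: fully open they stand 13 mm farther back than shut.
Start: joints at [1.008, 0.313, 0.046, 1.304, 0, 1.431], TCP at [0.236, 0.524, 0.231] pointing down, gripper open.
Joint ranges: [-2.76, 2.76], [-0.86, 1.69], [-1.03, 1.26], [-2.2, 2.34], [-1.47, 1.5], [-3.14, 3.14]. Speed limits (rad/s): [2.57, 2.57, 3.14, 3.14, 3.14, 3.14].

INTERFACE

Orientations are given as a unit quaternion [w, x, y, z].
In Python, from workcell import env gives the robot as it stands.
- The arm moves only by the tool drive_tool, never from a script. Its argument "plan" is a list that holds one entry, the list of rows, each a list of 7 numbers: the shift along the tool's x, y, z in cm, then the turn, a rotation vector about the tool's x, y, z in degrees, then the opening, from 0 (shut) to 1 (fully open). In form: [[[tx, ty, tz, wx, wy, wz, fingers], ...]]. A call has exactly 5 rows; each row shifts and turns the commanded pose from where the row before left it, along the tool's axes as they then stand; what a row does not reach is not made up. A row lasts 1/12 s, in which the tool goes at most 41.7 mm and 7.16 degrees, less where a joint would pass 70% of its speed; a pose out of reach is approached as far as the arm can. A call with a gripper value outside its range is refused whole. The fingers move at their own pace and stop on an object; "squeeze" is the grip in N (left out, the last holds). Time passes only in rows, so rows that do not move let the fingers close, or fill a call up. It gives the time, the measured TCP pose, the force and the opening at its end, in the units of the state.
- env.get_state(): the state, without advancing time (a new reading comes with each control period).
- env.read_camera(name): name is "scene" or "top"; returns the picture (420x560x3 uint8, red, green, blue); there is no depth.
- env.camera_model(name): a dict with "camera_matrix" (3x3 intrinsics, pixels), "k1" (the pictures are not rectified: a ray, as slopes to the right and down, at radius r is drawn at 1 + k1 r^2 times it, then the intrinsics apply), "camera_from_world" (4x4, takes a point from world to camera coordinates). Camera axes: x right, y down, z forward; pixel columns grow to the right and rows downward; lengths in m; the calibration is good to about 2 mm. A picture is of the moment at which its call begins. camera_model takes no time and is no camera call.
- env.hand_in(): hands the job in, once; it reports no verdict.
The state is a dict: "clock": time; "joint_pos": joint angles; "qvel": joint speeds; "tau": joint torques, N m; "tcp_pos": TCP position; "orientation": TCP orientation; "wrist_force": force on the tool from outside, world axes, zero at the start; "ft_torque": the same for the moment, N m; "finger_gap": finger opening in m.
Only numpy, scipy, OpenCV 4.12 (cv2) and the standard library are available. Lean on these libraries where they do the work, as an engineer would, in place of code of your own. Each camera call takes 0.05 s, during which the arm holds its last target.

TASK

The sliding length stop on the aluminium rail is latched in its middle pocket. Rock its lever open by the heel, slide the stop along to the station marked by the arrow-shaped tab (not the round one), and swing the lever down again there until its tooth has dropped fully home in the hidden pocket near that tab; feel for the pocket, do not force anything, and leave the tools and the offcut lying round the rail where they are.

Things in the scene. Friction and masses are not known exactly. Their poses are not given: they have to be found in the camera images.
- rail: Fixed aluminium fence rail, 460 mm long (its y axis), 80 mm wide (x), 45 mm high, with a dark slot along its top, and a flange 8 mm high reaching 99 mm from its middle along its far (+x) side. Origin: centre of the rail's underside, on the bench; z up, -x faces the robot. Its yaw varies by 0.2 rad either way.
- carriage (a joint): Position of the stop carriage along the rail's +y (m); 0 = the middle pocket, ends at +-0.15. A grey saddle: two cheeks, 86 mm wide (x), with flat upright end faces 46 mm to either side (y) of its middle, from the rail top (z 45 mm) to 88 mm; the lever lies between them. It slides with about 3 N of friction and stays where it is left.
- lever (a joint): Angle of the rocker lever on the carriage (rad): 0 = latched, tooth home, lever level; 0.5 = fully open. Hinge along the rail's y, at x +20 mm, z 78 mm in the rail frame, midway between the cheeks. Pressing the heel (behind the hinge) down opens it, pressing the cradle (robot's side) down closes it. A stiff hinge (0.22 N m): it stays where it is left.
- tooth (a point): Lower end of the round-ended tooth, 10 mm thick, under the lever, 40 mm from the hinge on the cradle side. Off a pocket it lands on the slot floor and the lever stops at about 0.25 rad; over one it sinks 12 mm more and the lever goes to 0. With the lever below about 0.2 rad it is in a pocket and blocks sliding. Pressed lightly it slides easily along the slot floor.
- cradle (a point): Centre of the top of the lever's front pressing plate, 97 mm from the hinge: 46 mm (x) by 64 mm (y), 10 mm thick, with a lip 8 mm thick and 8 mm high along each y side (56 mm between them), so that a fingertip pressing there can also push the stop along by a lip. About 83 mm above the bench when latched, 107 mm with the tooth on the slot floor, 128 mm open.
- heel (a point): Centre of the top of the lever's rear pressing pad (the heel), 36 mm (x) by 40 mm (y), 60 mm behind the hinge. About 84 mm above the bench when latched, 55 mm when open.
- pointer (a point): Tip of the small steel index finger on the far side of the carriage, in line with the carriage's middle and the tooth.
- arrow_tab: Flat steel arrow, about 45 mm long, 6 mm thick, fixed on the rail's far flange, pointing at the rail: the wanted station, 82 to 118 mm from the rail's middle, on either side. Origin: underside, on the arrow's centre line; y axis along the rail.
- slot_mid (a point): Middle of the slot along the rail's top, over the middle pocket. Each station's pocket is out of sight inside the slot: its middle lies up to 9 mm to either side (along the rail) of the tab. It is 14 mm long: 2 mm of play each way for the tooth. The slot floor is plain from there to the middle pocket and for 50 mm beyond.
- disc_tab: Flat round steel tab, 40 mm across and 6 mm thick, on the same flange on the other side of the middle: another station, not wanted. Origin: centre of its underside.
- offcut: Bystander: loose wooden offcut block, 45 x 130 x 34 mm, in front of the rail. Origin: its underside's centre.
- wrench: Bystander: loose steel wrench, 180 mm long, in front of the rail. Origin: its underside's centre.
- screwdriver: Bystander: loose black screwdriver, 200 mm long, behind the rail. Origin: its underside's centre.
- tape_measure: Bystander: loose yellow tape measure, 66 x 36 x 60 mm, behind the rail. Origin: its underside's centre.

How it is judged:
By the outcome, as a careful person would: the job done as asked, in the order asked, and still so for the second after the job is handed in, with the robot touching nothing.
It also fails if it takes over 64 s, if anything falls off the work surface, if the arm or the gripper's body presses on something with over 40 N, if the wrist force passes 120 N, or if a joint passes its speed limit or range.

## Working session

There is one attempt and no reset: what is moved stays moved. The work goes in short steps, Python scripts to look and compute and a tool call to move; the robot and the scene stay as the last step left them, time stands still between calls to the robot, and variables do not carry over. Pictures are saved under pics/ and viewed, and the job is handed in when it is done.

Besides the shell and the picture viewer there is one more tool, called after "Call:" by a JSON object that holds its "api" and its "payload". drive_tool: Moves the arm, as the interface text tells. Its arguments: {"type":"object","properties":{"plan":{"type":"array","items":{"type":"array","items":{"type":"array","items":{"type":"number"}}}},"squeeze":{"type":"number"}},"required":["plan"]}

```bash
mkdir -p pics; ls; python3 - <<'E'
from workcell import env
import cv2
s=env.get_state(); print({k:(v if not hasattr(v,'round') else v) for k,v in s.items()})
for n in ("scene","top"):
    im=env.read_camera(n); cv2.imwrite(f"pics/{n}0.png",im[:,:,::-1])
    print(env.camera_model(n))
E
```

```text
pics
{'clock': 0.0, 'joint_pos': array([1.00838041e+00, 3.13974806e-01, 4.49725978e-02, 1.30358538e+00,
       7.33210596e-07, 1.43120752e+00]), 'qvel': array([-8.33555686e-04, -8.76314905e-04,  9.20117590e-05,  3.06822955e-04,
        5.82424116e-04,  3.66732866e-04]), 'tau': array([ 7.29208168e-04, -4.80626929e+01,  2.98531401e+01,  1.93156314e-02,
       -1.40462471e-04,  1.83494819e-05]), 'tcp_pos': array([0.23567497, 0.52392627, 0.23042081]), 'orientation': array([ 0.69114496,  0.14778617,  0.69158096, -0.14897538]), 'wrist_force': array([-0.33321369,  0.22370661,  0.08717929]), 'ft_torque': array([-0.02939877, -0.04862657,  0.03305927]), 'finger_gap': 0.08557496117122736}
{'camera_matrix': array([[469.42464077,   0.        , 282.90517326],
       [  0.        , 469.42464077, 214.47236902],
       [  0.        ,   0.        ,   1.        ]]), 'k1': 0.0062908733181329555, 'camera_from_world': array([[-0.85311676,  0.52152107, -0.01440714,  0.48288837],
       [ 0.35027225,  0.55208124, -0.75664764, -0.11836993],
       [-0.38665378, -0.6505552 , -0.65366412,  1.00594396],
       [ 0.        ,  0.        ,  0.        ,  1.        ]])}
{'camera_matrix': array([[459.31359046,   0.        , 270.61597651],
       [  0.        , 459.31359046, 215.56573188],
       [  0.        ,   0.        ,   1.        ]]), 'k1': -0.08265669953838171, 'camera_from_world': array([[ 0.02867182, -0.99949651,  0.01358877, -0.03672038],
       [-0.9947282 , -0.02986877, -0.09810032,  0.58792704],
       [ 0.09845681, -0.01070442, -0.99508375,  0.83686661],
       [ 0.        ,  0.        ,  0.        ,  1.        ]])}
```

View pics/scene0.png

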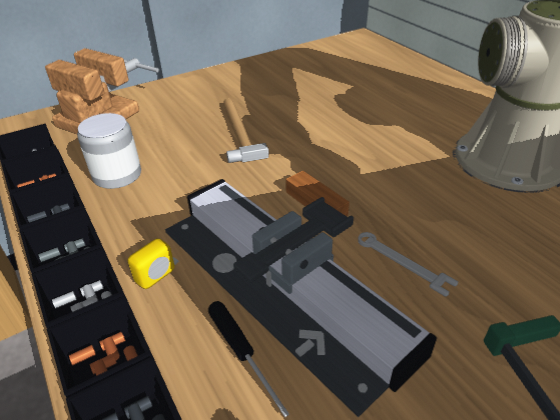

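View pics/top0.png

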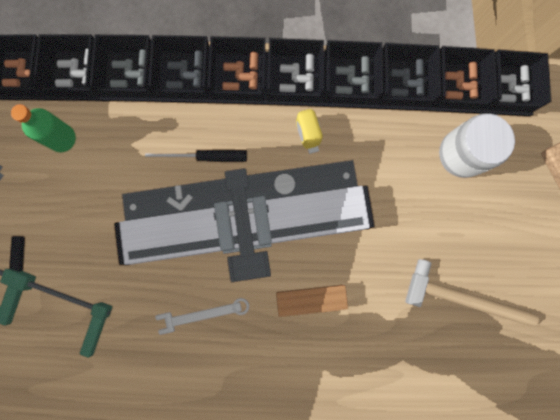

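The top view shows the rail from about (118,245) to (370,205). The arrow is at (180,198), on the world +y side, and the disc is at (285,184). The lever runs from the heel at (236,180) to the cradle at (249,267), the screwdriver is at (220,155) and the tape at (309,130). I'll zoom in to get accurate pixels.

```bash
cat > h.py <<'E'
import numpy as np, cv2
from workcell import env
def ray(n,uv):
    m=env.camera_model(n);K=m['camera_matrix'];T=m['camera_from_world'];k=m['k1']
    d=(np.array(uv,float)-K[:2,2])/[K[0,0],K[1,1]]
    s=d.copy()
    for _ in range(20): s=d/(1+k*(s@s))
    R=T[:3,:3]; c=-R.T@T[:3,3]
    return c,R.T@np.array([s[0],s[1],1])
def onz(n,uv,z):
    c,d=ray(n,uv); return c+d*(z-c[2])/d[2]
def tri(a,b):
    (c1,d1),(c2,d2)=ray("top",a),ray("scene",b)
    t=np.linalg.lstsq(np.c_[d1,-d2],c2-c1,rcond=None)[0]
    p,q=c1+t[0]*d1,c2+t[1]*d2
    return (p+q)/2,np.linalg.norm(p-q)
def proj(n,p):
    m=env.camera_model(n);q=m['camera_from_world']@np.r_[p,1];s=q[:2]/q[2]
    s=s*(1+m['k1']*(s@s));return m['camera_matrix'][:2,:2]@s+m['camera_matrix'][:2,2]
E
python3 - <<'E'
import cv2
a=cv2.imread('pics/top0.png')[150:290,105:380];cv2.imwrite('pics/t0z.png',cv2.resize(a,None,fx=2.9,fy=2.9,interpolation=cv2.INTER_CUBIC))
a=cv2.imread('pics/scene0.png')[170:420,160:440];cv2.imwrite('pics/s0z.png',cv2.resize(a,None,fx=2.4,fy=2.4,interpolation=cv2.INTER_CUBIC))
E
```

```text
(no output)
```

View pics/t0z.png

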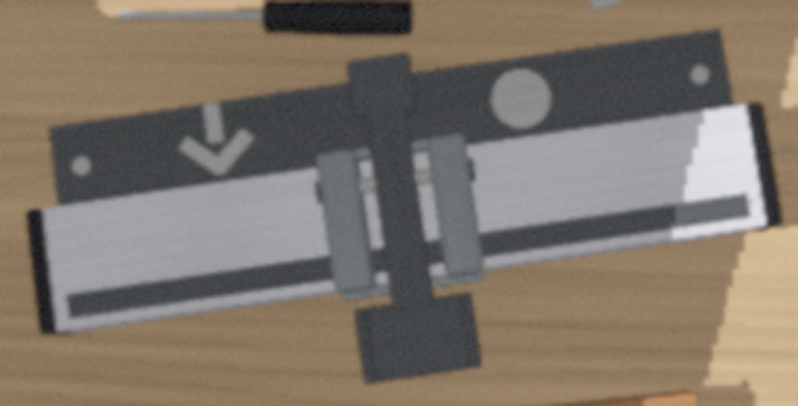

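View pics/s0z.png

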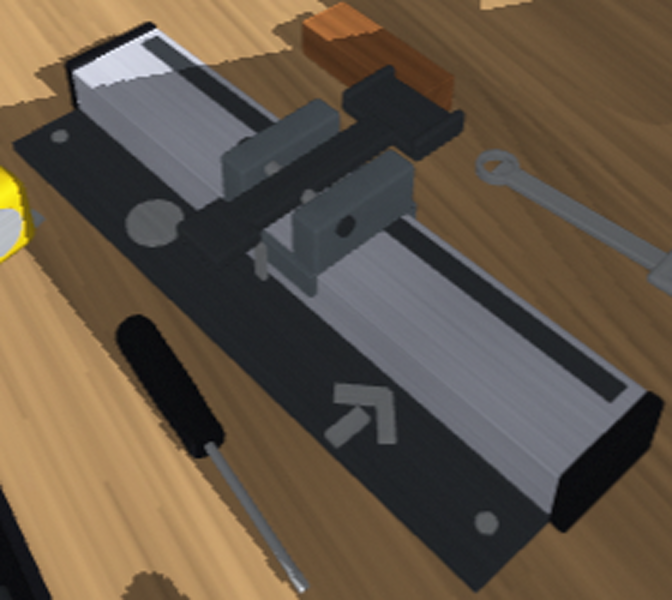

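```bash
python3 - <<'E'
from h import *
T=lambda x,y:(105+(x-.95)/2.9,150+(y-.95)/2.9)
S=lambda x,y:(160+(x-.7)/2.4,170+(y-.7)/2.4)
np.set_printoptions(precision=4,suppress=True)
P={k:onz("top",T(*v[0]),v[1]) for k,v in dict(LF=((43,210),.045),LN=((55,331),.045),RF=((750,105),.045),RN=((767,226),.045),
 LFc=((28,212),.045),RFc=((762,103),.045),RNc=((780,226),.045),LNc=((42,333),.045),FL=((50,128),.008),FR=((720,30),.008),sl=((81,165),.008),sr=((700,75),.008),disc=((521,99),.014),tip=((221,174),.014),tail=((212,104),.014),
 heel=((380,84),.084),cradle=((418,338),.083)).items()}
for k,v in P.items(): print(k,v)
print("len",np.linalg.norm(P['LF']-P['RF']),np.linalg.norm(P['LFc']-P['RFc']),'wid',np.linalg.norm(P['LF']-P['LN']),np.linalg.norm(P['RF']-P['RN']),np.linalg.norm(P['FL']-P['FR']))
for a,b in (('RF','LF'),('RN','LN'),('FR','FL'),('sr','sl')):
    d=P[b]-P[a]; print(a,b,"yaw",np.arctan2(-d[0],d[1]))
c=(P['LF']+P['LN']+P['RF']+P['RN'])/4
print("centre",c,(P['FL']+P['FR'])/2)
yaw=np.mean([np.arctan2(-(P[b]-P[a])[0],(P[b]-P[a])[1]) for a,b in (('RF','LF'),('RN','LN'),('FR','FL'))])
ex=np.array([np.cos(yaw),np.sin(yaw)]);ey=np.array([-np.sin(yaw),np.cos(yaw)])
print(yaw)
for k,v in P.items(): print(k,(v[:2]-c[:2])@ex,(v[:2]-c[:2])@ey)
print('scene')
for k,v,z in (('tip',(392,395),.014),('disc',(156,223),.014),('LNtop',(640,396),.045),('LFtop',(553,512),.045),('RNtop',(150,30),.045),('RFtop',(78,88),.045),('FL',(476,590),.008),('FR',(14,147),.008)):
    p=onz("scene",S(*v),z);print(k,p,(p[:2]-c[:2])@ex,(p[:2]-c[:2])@ey)
E
```

```text
LF [0.5666 0.2609 0.045 ]
LN [0.4898 0.2487 0.045 ]
RF [ 0.6483 -0.1914  0.045 ]
RN [ 0.5702 -0.203   0.045 ]
LFc [0.565  0.2705 0.045 ]
RFc [ 0.6499 -0.1992  0.045 ]
RNc [ 0.5704 -0.2114  0.045 ]
LNc [0.4883 0.257  0.045 ]
FL [0.6247 0.2714 0.008 ]
FR [ 0.7055 -0.1785  0.008 ]
sl [0.6004 0.2488 0.008 ]
sr [ 0.674  -0.1651  0.008 ]
disc [ 0.6527 -0.0443  0.014 ]
tip [0.5965 0.1531 0.014 ]
tail [0.6432 0.1615 0.014 ]
heel [0.6475 0.0451 0.084 ]
cradle [0.4933 0.0167 0.083 ]
len 0.45956759006832804 0.4773424728251733 wid 0.07772582297037653 0.0789608982167711 0.4570503868771289
RF LF yaw 0.17874014603161092
RN LN yaw 0.1760909746468511
FR FL yaw 0.17760153683663815
sr sl yaw 0.17617021468436828
centre [0.5687 0.0288 0.045 ] [0.6651 0.0465 0.008 ]
0.1774775525050334
LF 0.03886894600901397 0.22880678577181227
LN -0.03884098610107535 0.2303784116393843
RF 0.039449192919093025 -0.23076043798847087
RN -0.0394771528270316 -0.22842475942272572
LFc 0.03901791893601033 0.23859984521760863
RFc 0.03961234276298856 -0.23874225749612143
RNc -0.04072642136687745 -0.23675938983146108
LNc -0.038904137
[... 294 characters left out ...]
0.09668856768658941 0.11744013000650184
heel 0.08037789418268106 0.0021844598132904525
cradle -0.07643077567733336 0.001436202339044063
scene
tip [0.5975 0.1602 0.014 ] 0.051492301351028204 0.12430631339322416
disc [ 0.654  -0.0385  0.014 ] 0.07203906801288545 -0.08126973432666591
LNtop [0.4955 0.2501 0.045 ] -0.03303668592893057 0.23078579866120105
LFtop [0.5823 0.2775 0.045 ] 0.057234730055817425 0.24244785094174
RNtop [ 0.5769 -0.1999  0.045 ] -0.032312811089865355 -0.22658322747814658
RFtop [ 0.653  -0.1642  0.045 ] 0.04888967692989194 -0.20482473590141456
FL [0.6264 0.2764 0.008 ] 0.10046477879176866 0.23350363535505483
FR [ 0.7073 -0.1701  0.008 ] 0.10131338180281411 -0.220267277575803
```

```bash
cat >> h.py <<'E'
from scipy.spatial.transform import Rotation as Ro
C=np.array([.5687,.0288]);YAW=.1775
ex=np.array([np.cos(YAW),np.sin(YAW),0]);ey=np.array([-np.sin(YAW),np.cos(YAW),0])
def w(x,y,z): return np.r_[C,0]+x*ex+y*ey+[0,0,z]
def st():
    np.set_printoptions(precision=4,suppress=True)
    s=env.get_state();q=s['orientation'];R=Ro.from_quat(np.r_[q[1:],q[0]]).as_matrix()
    d=s['tcp_pos']-np.r_[C,0]
    print('t',round(s['clock'],2),'rail',np.array([d@ex,d@ey,d[2]]),'F rail',s['wrist_force']@ex,s['wrist_force']@ey,s['wrist_force'][2],'gap',s['finger_gap'])
    return s,R
def to(x,y,z,R,p):
    print('tool shift cm',R.T@(w(x,y,z)-p)*100)
E
python3 - <<'E'
from h import *
s,R=st();print(R)
D=np.c_[[0,0,-1],ey,np.cross([0,0,-1],ey)]
for sg in(1,-1):
    D=np.c_[np.array([0,0,-1.]),sg*ey,np.cross([0,0,-1],sg*ey)]
    print(np.degrees(Ro.from_matrix(R.T@D).as_rotvec()))
to(.08,0,.16,R,s['tcp_pos'])
E
```

```text
t 0.1 rail [-0.2403  0.5462  0.2305] F rail -0.9735082028725358 -0.5541509060627987 0.21362840250095264 gap 0.08509594936553669
[[-0.0009  0.4103  0.9119]
 [-0.0014  0.9119 -0.4103]
 [-1.     -0.0016 -0.0002]]
[-34.3939  -0.0406   0.087 ]
[145.606    0.114    0.0532]
tool shift cm [  7.08   -26.9636  57.2898]
```

Call:
{"api": "drive_tool", "payload": {"plan": [[[0,0,0,-6.88,0,0,0],[0,0,0,-6.88,0,0,0],[0,0,0,-6.88,0,0,0],[0,0,0,-6.88,0,0,0],[0,0,0,-6.88,0,0,0]]], "squeeze": 20}}

```text
clock: 0.52
tcp_pos: [0.2358, 0.5241, 0.2308]
orientation: [0.704, -0.065, 0.704, 0.065]
wrist_force: [-0.3, 0.3, 0.3]
finger_gap: 0.0257
```

Call:
{"api": "drive_tool", "payload": {"plan": [[[0,-3.4,2,0,0,0,0],[0,-3.4,2,0,0,0,0],[0,-3.4,2,0,0,0,0],[0,-3.4,2,0,0,0,0],[0,-3.4,2,0,0,0,0]]]}}

```text
clock: 0.93
tcp_pos: [0.3649, 0.3732, 0.2309]
orientation: [0.704, -0.063, 0.704, 0.063]
wrist_force: [1.2, 0.2, -0.4]
finger_gap: -0.0002
```

Call:
{"api": "drive_tool", "payload": {"plan": [[[0,-3.4,2,0,0,0,0],[0,-3.4,2,0,0,0,0],[0,-3.4,2,0,0,0,0],[0,-3.4,2,0,0,0,0],[0,-3.4,2,0,0,0,0]]]}}

```text
clock: 1.35
tcp_pos: [0.4936, 0.2233, 0.231]
orientation: [0.704, -0.063, 0.705, 0.063]
wrist_force: [-0.0, 0.6, -0.9]
finger_gap: -0.0003
```

```bash
python3 -c "
from h import *
s,R=st();print(R.T@np.c_[ex,ey]);to(.08,0,.10,R,s['tcp_pos']);print(s['joint_pos'])"
```

```text
t 1.35 rail [-0.0396  0.2047  0.231 ] F rail 0.08099220978849676 0.6378747386748536 -0.8966213870765952 gap -0.0003153176846054794
[[-0.0005  0.0001]
 [-0.0001  1.    ]
 [ 1.      0.0001]]
tool shift cm [ 13.0937 -20.4745  11.9667]
[ 0.2766  0.2489 -0.0415  1.2809  0.0002  0.099 ]
```

Call:
{"api": "drive_tool", "payload": {"plan": [[[0,-3.4,2,0,0,0,0],[0,-3.4,2,0,0,0,0],[0,-3.4,2,0,0,0,0],[0,-3.4,2,0,0,0,0],[0,-3.4,2,0,0,0,0]]]}}

```text
clock: 1.77
tcp_pos: [0.6221, 0.0737, 0.2308]
orientation: [0.704, -0.063, 0.705, 0.063]
wrist_force: [0.8, -0.4, 0.4]
finger_gap: 0.0001
```

Call:
{"api": "drive_tool", "payload": {"plan": [[[3,-2.2,0.9,0,0,0,0],[3,0,0,0,0,0,0],[3,0,0,0,0,0,0],[3,0,0,0,0,0,0],[0,0,0,0,0,0,0]]]}}

```text
clock: 2.18
tcp_pos: [0.6293, 0.0551, 0.1039]
orientation: [0.7, -0.062, 0.709, 0.063]
wrist_force: [-0.8, 0.4, -0.7]
finger_gap: 0.0002
```

```bash
python3 -c "
from h import *
s,R=st();to(.08,0,.10,R,s['tcp_pos'])
cv2.imwrite('pics/s1.png',env.read_camera('scene')[:,:,::-1])"
```

```text
t 2.18 rail [0.0643 0.0152 0.1039] F rail -0.6936728232930407 0.5678519927163052 -0.7484184797458238 gap 0.00019829258993854016
tool shift cm [ 0.3685 -1.5168  1.5769]
```

View pics/s1.png

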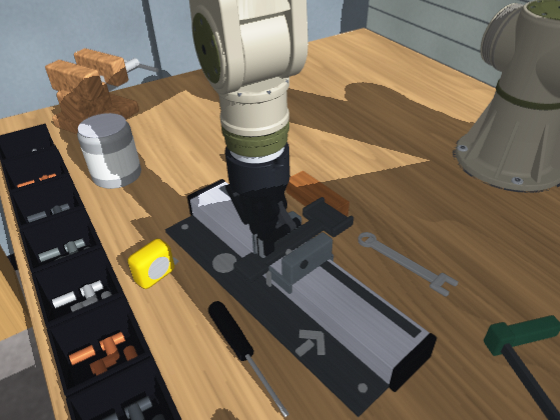

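Call:
{"api": "drive_tool", "payload": {"plan": [[[0,-1.0,1.0,0,0,0,0],[0,-0.5,0.6,0,0,0,0],[0.6,0,0,0,0,0,0],[0.6,0,0,0,0,0,0],[0,0,0,0,0,0,0]]]}}

```text
clock: 2.65
tcp_pos: [0.6518, 0.0437, 0.0986]
orientation: [0.704, -0.063, 0.705, 0.063]
wrist_force: [-0.8, 0.4, -0.6]
finger_gap: 0.0
```

```bash
python3 -c "
from h import *
s,R=st();print(R)
for n in('scene','top'): cv2.imwrite('pics/%s2.png'%n,env.read_camera(n)[100:320,110:400,::-1].repeat(2,0).repeat(2,1))"
```

```text
t 2.65 rail [ 0.0844 -0.      0.0986] F rail -0.6807711202855821 0.5065552518306219 -0.5825935723856464 gap 4.6820004851434307e-05
[[-0.0012 -0.1768  0.9843]
 [ 0.0003  0.9843  0.1768]
 [-1.      0.0005 -0.0011]]
```

View pics/scene2.png

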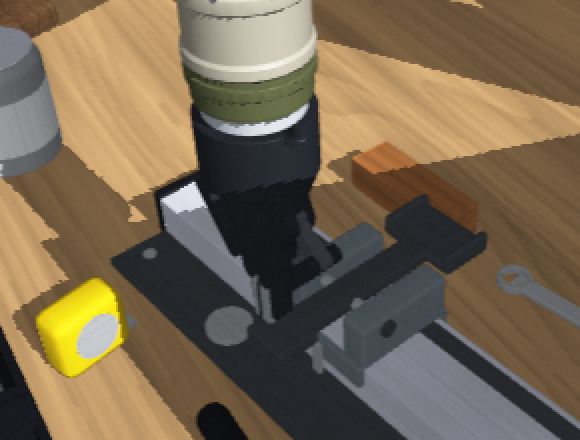

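```bash
python3 -c "
from h import *
f=lambda n,p:np.round((proj(n,p)-[110,100])*2)
for n in('scene','top'):
  for p in((.0844,0,.0986),(.08,0,.084),(.098,.02,.084),(.098,-.02,.084),(.062,.02,.084),(-.077,0,.083),(.062,0,.05)): print(n,p,f(n,w(*p)))
"
```

```text
scene (0.0844, 0, 0.0986) [272. 313.]
scene (0.08, 0, 0.084) [278. 325.]
scene (0.098, 0.02, 0.084) [276. 353.]
scene (0.098, -0.02, 0.084) [242. 322.]
scene (0.062, 0.02, 0.084) [316. 327.]
scene (-0.077, 0, 0.083) [432. 229.]
scene (0.062, 0, 0.05) [300. 344.]
top (0.0844, 0, 0.0986) [252. 149.]
top (0.08, 0, 0.084) [254. 157.]
top (0.098, 0.02, 0.084) [229. 141.]
top (0.098, -0.02, 0.084) [273. 134.]
top (0.062, 0.02, 0.084) [234. 180.]
top (-0.077, 0, 0.083) [279. 333.]
top (0.062, 0, 0.05) [259. 183.]
```

View pics/top2.png

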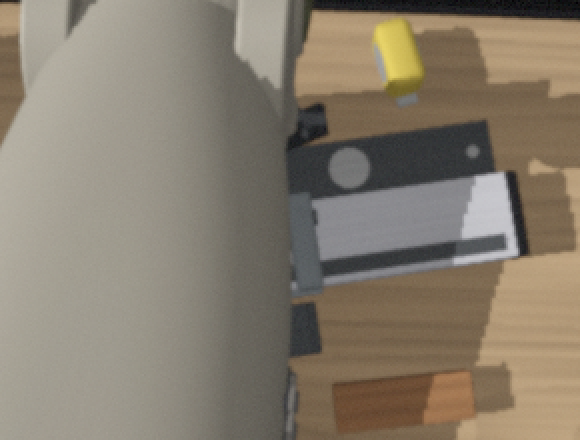

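Call:
{"api": "drive_tool", "payload": {"plan": [[[0.4,0.3,0,0,0,0,0],[0.5,0,0,0,0,0,0],[0.5,0,0,0,0,0,0],[0.3,0,0,0,0,0,0],[0,0,0,0,0,0,0]]]}}

```text
clock: 3.17
tcp_pos: [0.6519, 0.0466, 0.0818]
orientation: [0.704, -0.063, 0.704, 0.063]
wrist_force: [0.1, -0.2, 0.6]
finger_gap: -0.0
```

Call:
{"api": "drive_tool", "payload": {"plan": [[[0.3,0,0,0,0,0,0],[0.3,0,0,0,0,0,0],[0.3,0,0,0,0,0,0],[0.3,0,0,0,0,0,0],[0,0,0,0,0,0,0]]]}}

```text
clock: 3.58
tcp_pos: [0.6516, 0.0464, 0.0703]
orientation: [0.704, -0.063, 0.704, 0.063]
wrist_force: [-1.0, 0.6, 3.1]
finger_gap: 0.0001
```

Call:
{"api": "drive_tool", "payload": {"plan": [[[0.3,0,0,0,0,0,0],[0.3,0,0,0,0,0,0],[0.2,0,0,0,0,0,0],[0,0,0,0,0,0,0],[0,0,0,0,0,0,0]]]}}

```text
clock: 4.0
tcp_pos: [0.652, 0.0462, 0.0624]
orientation: [0.704, -0.063, 0.704, 0.063]
wrist_force: [-0.6, -0.6, 2.3]
finger_gap: -0.0002
```

```bash
python3 -c "
from h import *
s,R=st()
for n in('scene',): cv2.imwrite('pics/%s3.png'%n,env.read_camera(n)[100:320,110:400,::-1].repeat(2,0).repeat(2,1))"
```

```text
t 4.0 rail [0.0851 0.0024 0.0624] F rail -0.6688723089228334 -0.5333598674711973 2.3469135950780977 gap -0.00017350178648551585
```

View pics/scene3.png

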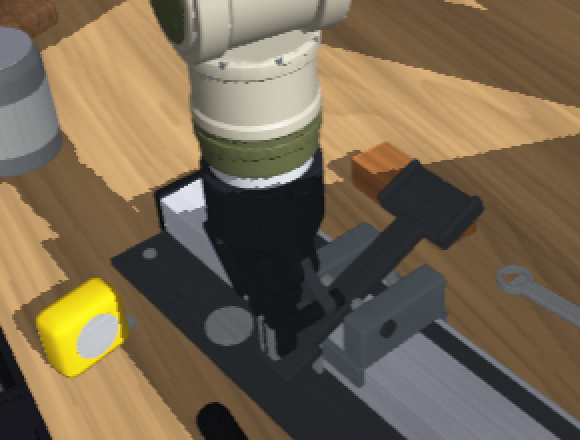

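The lever is rising: the cradle is now at about (430,200) in the zoom. I'll keep pressing gently until it reaches the open stop.

Call:
{"api": "drive_tool", "payload": {"plan": [[[0.2,0,0,0,0,0,0],[0.1,0,0,0,0,0,0],[0.1,0,0,0,0,0,0],[0,0,0,0,0,0,0],[0,0,0,0,0,0,0]]]}}

```text
clock: 4.47
tcp_pos: [0.6523, 0.0462, 0.0586]
orientation: [0.705, -0.063, 0.704, 0.063]
wrist_force: [-1.4, -0.7, 4.6]
finger_gap: 0.0003
```

Call:
{"api": "drive_tool", "payload": {"plan": [[[0.1,0,0,0,0,0,0],[0.1,0,0,0,0,0,0],[0,0,0,0,0,0,0],[0,0,0,0,0,0,0],[0,0,0,0,0,0,0]]]}}

```text
clock: 4.88
tcp_pos: [0.6523, 0.0463, 0.0566]
orientation: [0.705, -0.063, 0.704, 0.063]
wrist_force: [0.3, -1.2, 4.7]
finger_gap: 0.0005
```

Call:
{"api": "drive_tool", "payload": {"plan": [[[0.1,0,0,0,0,0,0],[0.1,0,0,0,0,0,0],[0,0,0,0,0,0,0],[0,0,0,0,0,0,0],[0,0,0,0,0,0,0]]]}}

```text
clock: 5.3
tcp_pos: [0.6522, 0.0463, 0.0544]
orientation: [0.705, -0.063, 0.704, 0.063]
wrist_force: [0.4, -0.8, 5.0]
finger_gap: -0.0005
```

Call:
{"api": "drive_tool", "payload": {"plan": [[[0.1,0,0,0,0,0,0],[0.1,0,0,0,0,0,0],[0,0,0,0,0,0,0],[0,0,0,0,0,0,0],[0,0,0,0,0,0,0]]]}}

```text
clock: 5.72
tcp_pos: [0.6531, 0.0464, 0.0537]
orientation: [0.705, -0.063, 0.703, 0.063]
wrist_force: [0.2, 0.7, 9.0]
finger_gap: -0.0004
```

Call:
{"api": "drive_tool", "payload": {"plan": [[[0.1,0,0,0,0,0,0],[0.1,0,0,0,0,0,0],[0,0,0,0,0,0,0],[0,0,0,0,0,0,0],[0,0,0,0,0,0,0]]]}}

```text
clock: 6.13
tcp_pos: [0.6542, 0.0465, 0.0531]
orientation: [0.706, -0.063, 0.702, 0.063]
wrist_force: [-0.3, 1.5, 14.1]
finger_gap: 0.0003
```

```bash
python3 -c "
from h import *
s,R=st()
for n in('scene',): cv2.imwrite('pics/%s4.png'%n,env.read_camera(n)[100:320,110:400,::-1].repeat(2,0).repeat(2,1))"
```

```text
t 6.13 rail [0.0873 0.0023 0.0531] F rail -0.06087018479388666 1.4970190285343812 14.118096532061903 gap 0.0002550773348769655
```

View pics/scene4.png

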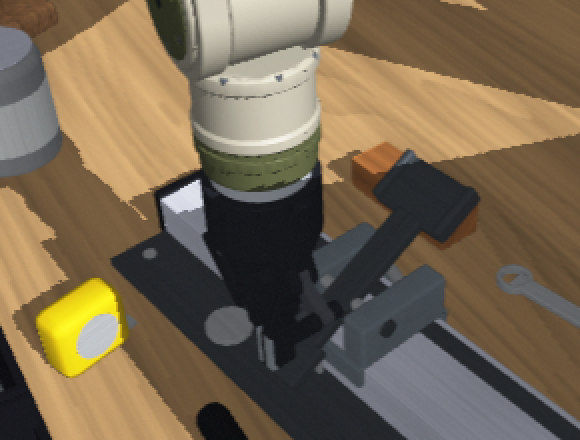

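Call:
{"api": "drive_tool", "payload": {"plan": [[[-3.5,0,0,0,0,0,0],[-3.5,0,0,0,0,0,0],[-3.5,0,0,0,0,0,0],[0,-3,-2.5,0,0,0,0],[0,-3,-2.5,0,0,0,0]]]}}

```text
clock: 6.6
tcp_pos: [0.6155, -0.0209, 0.1576]
orientation: [0.706, -0.065, 0.702, 0.064]
wrist_force: [-0.2, -1.2, -0.5]
finger_gap: -0.0001
```

Call:
{"api": "drive_tool", "payload": {"plan": [[[0,-1.8,-2.5,0,0,0,0],[0,0,0,0,0,0,0],[2.5,0,0,0,0,0,0],[2.5,0,0,0,0,0,0],[0,0,0,0,0,0,0]]]}}

```text
clock: 7.02
tcp_pos: [0.5884, -0.0429, 0.1001]
orientation: [0.701, -0.061, 0.707, 0.064]
wrist_force: [-1.4, 0.5, -1.0]
finger_gap: -0.0002
```

```bash
python3 -c "
from h import *
s,R=st();print(R)
for n in('scene',): cv2.imwrite('pics/%s5.png'%n,env.read_camera(n)[100:320,110:400,::-1].repeat(2,0).repeat(2,1))"
```

```text
t 7.02 rail [ 0.0067 -0.0741  0.1001] F rail -1.2756536147075683 0.7512946102667548 -1.0100903770513994 gap -0.00024183214834210692
[[-0.0084 -0.1762  0.9843]
 [ 0.0023  0.9844  0.1762]
 [-1.      0.0037 -0.0078]]
```

View pics/scene5.png

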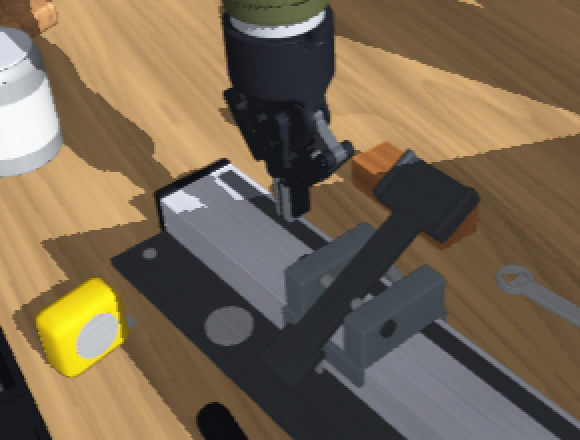

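Call:
{"api": "drive_tool", "payload": {"plan": [[[1.6,0,0.5,0,0,0,0],[1.6,0,0,0,0,0,0],[0,0,0,0,0,0,0],[0,0.5,0,0,0,0,0],[0,0.5,0,0,0,0,0]]]}}

```text
clock: 7.48
tcp_pos: [0.5957, -0.0326, 0.0745]
orientation: [0.705, -0.063, 0.704, 0.063]
wrist_force: [0.9, -0.5, -0.7]
finger_gap: -0.0001
```

Call:
{"api": "drive_tool", "payload": {"plan": [[[0,0.4,0,0,0,0,0],[0,0.4,0,0,0,0,0],[0,0.4,0,0,0,0,0],[0,0.4,0,0,0,0,0],[0,0.4,0,0,0,0,0]]]}}

```text
clock: 7.9
tcp_pos: [0.5923, -0.0135, 0.0743]
orientation: [0.705, -0.063, 0.704, 0.062]
wrist_force: [1.0, -3.9, 2.1]
finger_gap: 0.0002
```

```bash
python3 -c "
from h import *
s,R=st();print(R)
for n in('scene',): cv2.imwrite('pics/%s6.png'%n,env.read_camera(n)[100:320,110:400,::-1].repeat(2,0).repeat(2,1))"
```

```text
t 7.9 rail [ 0.0158 -0.0458  0.0743] F rail 0.27953518544753564 -3.9662748346993886 2.064971299545232 gap 0.00020698968135285435
[[ 0.0021 -0.1763  0.9843]
 [-0.0013  0.9843  0.1763]
 [-1.     -0.0016  0.0018]]
```

View pics/scene6.png

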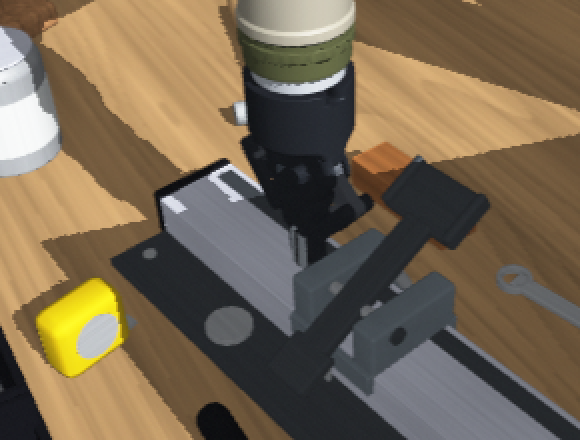

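Call:
{"api": "drive_tool", "payload": {"plan": [[[0,0.8,0,0,0,0,0],[0,1.0,0,0,0,0,0],[0,1.0,0,0,0,0,0],[0,1.0,0,0,0,0,0],[0,0.8,0,0,0,0,0]]]}}

```text
clock: 8.37
tcp_pos: [0.5836, 0.0332, 0.0735]
orientation: [0.705, -0.063, 0.704, 0.063]
wrist_force: [1.5, -3.9, 3.4]
finger_gap: 0.0
```

Call:
{"api": "drive_tool", "payload": {"plan": [[[0,0.8,0,0,0,0,0],[0,0.8,0,0,0,0,0],[0,0.6,0,0,0,0,0],[0,0.4,0,0,0,0,0],[0,0,0,0,0,0,0]]]}}

```text
clock: 8.78
tcp_pos: [0.5778, 0.0592, 0.0729]
orientation: [0.704, -0.063, 0.705, 0.064]
wrist_force: [-0.3, 1.0, -0.2]
finger_gap: -0.0002
```

```bash
python3 -c "
from h import *
s,R=st();print(R)
for n in('scene',): cv2.imwrite('pics/%s7.png'%n,env.read_camera(n)[130:400,110:440,::-1].repeat(2,0).repeat(2,1))"
```

```text
t 8.78 rail [0.0144 0.0283 0.0729] F rail -0.1439303471425732 1.03067093564836 -0.18130651458092922 gap -0.0001515122600338115
[[-0.0016 -0.1781  0.984 ]
 [ 0.0015  0.984   0.1781]
 [-1.      0.0018 -0.0013]]
```

View pics/scene7.png

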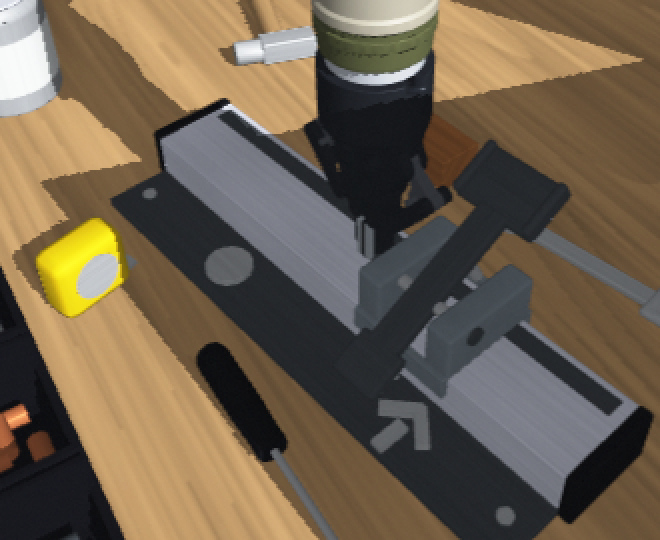

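Call:
{"api": "drive_tool", "payload": {"plan": [[[0,-1.0,0,0,0,0,0],[-3.4,0,0,0,0,0,0],[-3.4,0,0,0,0,0,0],[-2.9,0,0,0,0,0,0],[0,2.5,-2.8,0,0,0,0]]]}}

```text
clock: 9.25
tcp_pos: [0.5577, 0.0642, 0.1768]
orientation: [0.71, -0.062, 0.699, 0.06]
wrist_force: [1.9, 0.7, 0.5]
finger_gap: -0.0
```

Call:
{"api": "drive_tool", "payload": {"plan": [[[0,2.6,-2.8,0,0,0,0],[0,2.6,-2.8,0,0,0,0],[0,0,0,0,0,0,0],[0,0,0,0,0,0,0],[0,0,0,0,0,0,0]]]}}

```text
clock: 9.67
tcp_pos: [0.4847, 0.1083, 0.1704]
orientation: [0.705, -0.063, 0.704, 0.063]
wrist_force: [-0.6, -0.5, 0.6]
finger_gap: -0.0001
```

```bash
python3 -c "
from h import *
s,R=st();print(R)
for n in('scene','top'): cv2.imwrite('pics/%s8.png'%n,env.read_camera(n)[:,:,::-1])
a=cv2.imread('pics/scene8.png')[150:400,200:440];cv2.imwrite('pics/s8z.png',cv2.resize(a,None,fx=2.4,fy=2.4))
"
```

```text
t 9.67 rail [-0.0687  0.0931  0.1704] F rail -0.6853035947308819 -0.41344724841612557 0.6093683614981376 gap -9.967040694070603e-05
[[ 0.0006 -0.1766  0.9843]
 [ 0.0001  0.9843  0.1766]
 [-1.      0.      0.0006]]
```

View pics/s8z.png

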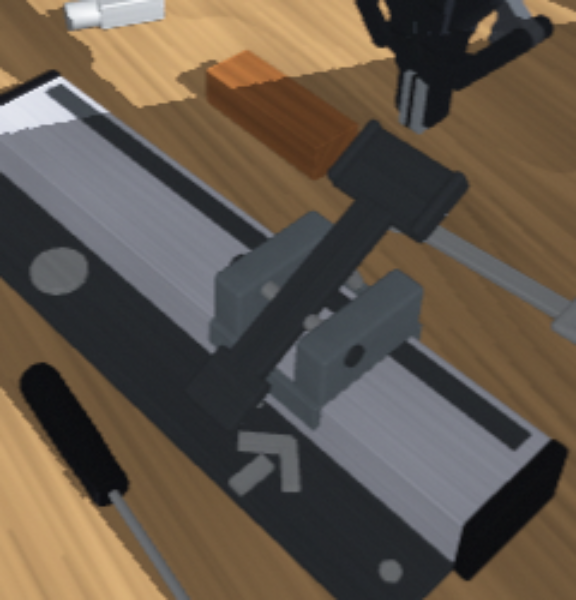

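View pics/top8.png

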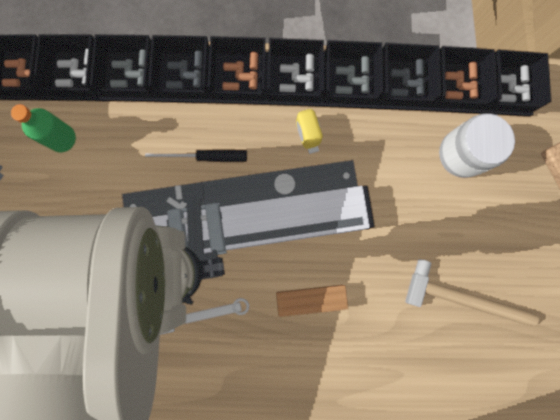

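```bash
python3 -c "
from h import *
a=cv2.imread('pics/top8.png')[165:285,115:265];cv2.imwrite('pics/t8z.png',cv2.resize(a,None,fx=4,fy=4,interpolation=cv2.INTER_CUBIC))
"
```

```text
(no output)
```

View pics/t8z.png

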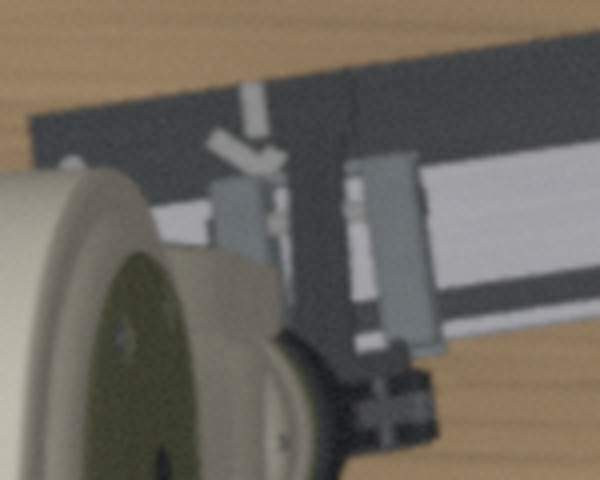

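```bash
python3 -c "
from h import *
T=lambda x,y:(115+(x-1.5)/4,165+(y-1.5)/4)
T0=lambda x,y:(105+(x-.95)/2.9,150+(y-.95)/2.9)
def r(p): d=p-np.r_[C,0]; return np.array([d@ex,d@ey,d[2]])
for p in((418,160),(440,348)): print(r(onz('top',T(*p),.088)))
for p in((463,136),(481,274)): print('t0',r(onz('top',T0(*p),.088)))
for p in((320,154),(344,294)): print('t0',r(onz('top',T0(*p),.088)))
for p in((211,182),): print(r(onz('top',T(*p),.088)))
"
```

```text
[0.03805271 0.03739964 0.088     ]
[-0.04508544  0.03928939  0.088     ]
t0 [ 0.0405259  -0.04340452  0.088     ]
t0 [-0.04400261 -0.04180417  0.088     ]
t0 [0.04236666 0.04411052 0.088     ]
t0 [-0.04375684  0.04144775  0.088     ]
[0.04183386 0.12902073 0.088     ]
```

Call:
{"api": "drive_tool", "payload": {"plan": [[[1.5,0,-0.4,0,0,0,0],[1.3,0,0,0,0,0,0],[0.5,0,0,0,0,0,0],[0.3,0,0,0,0,0,0],[0,0,0,0,0,0,0]]]}}

```text
clock: 10.18
tcp_pos: [0.4807, 0.1075, 0.1338]
orientation: [0.704, -0.062, 0.705, 0.062]
wrist_force: [0.1, -0.5, 0.4]
finger_gap: 0.0001
```

Call:
{"api": "drive_tool", "payload": {"plan": [[[0.3,0,0,0,0,0,0],[0.3,0,0,0,0,0,0],[0.3,0,0,0,0,0,0],[0.3,0,0,0,0,0,0],[0,0,0,0,0,0,0]]]}}

```text
clock: 10.6
tcp_pos: [0.4803, 0.108, 0.1219]
orientation: [0.704, -0.063, 0.704, 0.063]
wrist_force: [-0.1, -0.3, 0.5]
finger_gap: -0.0002
```

```bash
python3 -c "
from h import *
s,R=st()"
```

```text
t 10.6 rail [-0.073   0.0936  0.1219] F rail -0.1256605790419557 -0.26266769836581416 0.4941467072674319 gap -0.00018226629935973415
```

```bash
python3 -c "
from h import *
s,R=st()
cv2.imwrite('pics/s9.png',cv2.resize(env.read_camera('scene')[150:400,200:440,::-1],None,fx=2.4,fy=2.4))"
```

```text
t 10.6 rail [-0.073   0.0936  0.1219] F rail -0.1256605790419557 -0.26266769836581416 0.4941467072674319 gap -0.00018226629935973415
```

View pics/s9.png

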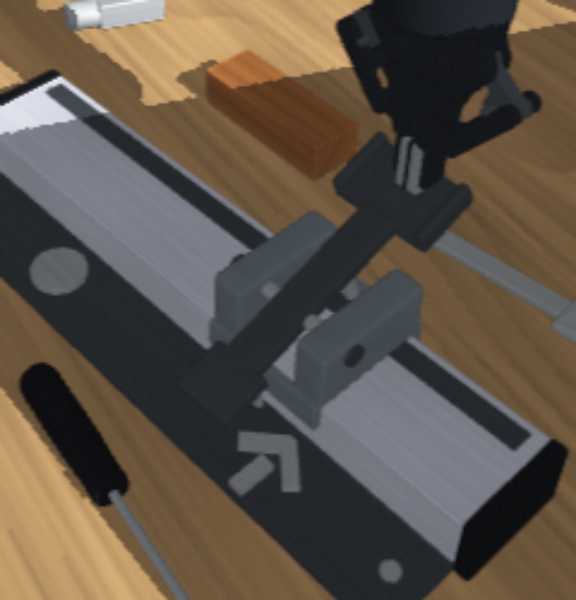

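The fingertip is between the lips at about (412,180), and the lever has come down a little. I'll continue to the slot floor.

Call:
{"api": "drive_tool", "payload": {"plan": [[[0.3,0,0,0,0,0,0],[0.3,0,0,0,0,0,0],[0.2,0,0,0,0,0,0],[0.2,0,0,0,0,0,0],[0,0,0,0,0,0,0]]]}}

```text
clock: 11.07
tcp_pos: [0.4801, 0.108, 0.1118]
orientation: [0.704, -0.063, 0.705, 0.063]
wrist_force: [-0.7, 0.5, -0.1]
finger_gap: 0.0002
```

Call:
{"api": "drive_tool", "payload": {"plan": [[[0.1,0,0,0,0,0,0],[0.1,0,0,0,0,0,0],[0.1,0,0,0,0,0,0],[0,0,0,0,0,0,0],[0,0,0,0,0,0,0]]]}}

```text
clock: 11.48
tcp_pos: [0.4803, 0.108, 0.1097]
orientation: [0.704, -0.063, 0.704, 0.063]
wrist_force: [-1.4, -0.6, 5.0]
finger_gap: -0.0003
```

Call:
{"api": "drive_tool", "payload": {"plan": [[[0,0.3,0,0,0,0,0],[0,0.3,0,0,0,0,0],[0,0.3,0,0,0,0,0],[0,0.2,0,0,0,0,0],[0,0.2,0,0,0,0,0]]]}}

```text
clock: 11.9
tcp_pos: [0.4789, 0.1199, 0.1096]
orientation: [0.705, -0.064, 0.704, 0.061]
wrist_force: [3.6, -8.6, 2.2]
finger_gap: -0.0
```

```bash
python3 -c "
from h import *
s,R=st()
cv2.imwrite('pics/s10.png',cv2.resize(env.read_camera('scene')[150:400,200:440,::-1],None,fx=2.4,fy=2.4))"
```

```text
t 11.9 rail [-0.0723  0.1055  0.1096] F rail 2.063400001987755 -9.095683638517832 2.152497552973946 gap -2.3264975485165612e-05
```

View pics/s10.png

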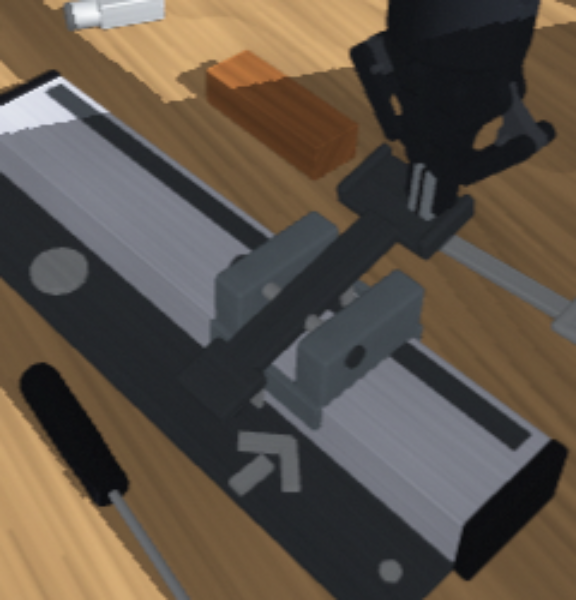

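Call:
{"api": "drive_tool", "payload": {"plan": [[[-0.1,0.1,0,0,0,0,0],[0,0.1,0,0,0,0,0],[0,0.1,0,0,0,0,0],[0,0.1,0,0,0,0,0],[0,0,0,0,0,0,0]]]}}

```text
clock: 12.37
tcp_pos: [0.4779, 0.1241, 0.1101]
orientation: [0.705, -0.063, 0.704, 0.062]
wrist_force: [3.1, -4.1, 0.5]
finger_gap: 0.0001
```

```bash
python3 -c "
from h import *
s,R=st()"
```

```text
t 12.37 rail [-0.0725  0.1098  0.1101] F rail 2.3694197184562005 -4.585806265261389 0.4849337095642305 gap 0.00013739448618680874
```

Call:
{"api": "drive_tool", "payload": {"plan": [[[0,0.25,0,0,0,0,0],[0,0.25,0,0,0,0,0],[0,0.25,0,0,0,0,0],[0,0.25,0,0,0,0,0],[0,0,0,0,0,0,0]]]}}

```text
clock: 12.78
tcp_pos: [0.476, 0.1343, 0.1101]
orientation: [0.705, -0.063, 0.704, 0.062]
wrist_force: [3.0, -2.0, -0.4]
finger_gap: -0.0002
```

```bash
python3 -c "
from h import *
s,R=st()
cv2.imwrite('pics/s11.png',cv2.resize(env.read_camera('scene')[150:400,200:440,::-1],None,fx=2.4,fy=2.4))"
```

```text
t 12.78 rail [-0.0726  0.1202  0.1101] F rail 2.642835756861311 -2.4967310788687764 -0.40506223615709475 gap -0.00020667340395786712
```

View pics/s11.png

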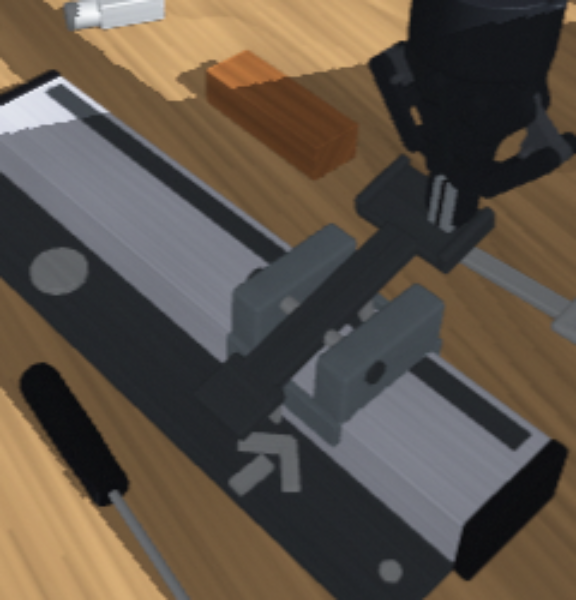

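Call:
{"api": "drive_tool", "payload": {"plan": [[[0.15,0,0,0,0,0,0],[0,0.1,0,0,0,0,0],[0,0.1,0,0,0,0,0],[0,0.1,0,0,0,0,0],[0,0.1,0,0,0,0,0]]]}}

```text
clock: 13.25
tcp_pos: [0.4757, 0.1366, 0.1093]
orientation: [0.705, -0.064, 0.704, 0.061]
wrist_force: [1.9, -10.5, 5.2]
finger_gap: -0.0001
```

Call:
{"api": "drive_tool", "payload": {"plan": [[[0,0.1,0,0,0,0,0],[0,0.1,0,0,0,0,0],[0,0.1,0,0,0,0,0],[0,0,0,0,0,0,0],[0,0,0,0,0,0,0]]]}}

```text
clock: 13.67
tcp_pos: [0.475, 0.14, 0.1093]
orientation: [0.705, -0.064, 0.704, 0.061]
wrist_force: [1.7, -7.5, 4.1]
finger_gap: 0.0001
```

```bash
python3 -c "
from h import *
s,R=st()"
```

```text
t 13.67 rail [-0.0726  0.126   0.1093] F rail 0.32488128743483113 -7.6900501798499 4.099848593429168 gap 8.473314311307409e-05
```

Call:
{"api": "drive_tool", "payload": {"plan": [[[0,0.1,0,0,0,0,0],[0,0.1,0,0,0,0,0],[0,0.1,0,0,0,0,0],[0,0,0,0,0,0,0],[0,0,0,0,0,0,0]]]}}

```text
clock: 14.08
tcp_pos: [0.4745, 0.143, 0.1093]
orientation: [0.705, -0.064, 0.704, 0.061]
wrist_force: [1.6, -7.9, 4.8]
finger_gap: 0.0002
```

Call:
{"api": "drive_tool", "payload": {"plan": [[[0,0.1,0,0,0,0,0],[0,0.1,0,0,0,0,0],[0,0.1,0,0,0,0,0],[0,0,0,0,0,0,0],[0,0,0,0,0,0,0]]]}}

```text
clock: 14.5
tcp_pos: [0.474, 0.1459, 0.1093]
orientation: [0.705, -0.064, 0.704, 0.061]
wrist_force: [2.3, -6.9, 5.6]
finger_gap: -0.0001
```

Call:
{"api": "drive_tool", "payload": {"plan": [[[0,0.1,0,0,0,0,0],[0,0.1,0,0,0,0,0],[0,0.1,0,0,0,0,0],[0,0,0,0,0,0,0],[0,0,0,0,0,0,0]]]}}

```text
clock: 14.92
tcp_pos: [0.4733, 0.1498, 0.1093]
orientation: [0.705, -0.063, 0.704, 0.062]
wrist_force: [0.9, -4.6, 3.8]
finger_gap: 0.0
```

Call:
{"api": "drive_tool", "payload": {"plan": [[[0,0.1,0,0,0,0,0],[0,0.1,0,0,0,0,0],[0,0.1,0,0,0,0,0],[0,0,0,0,0,0,0],[0,0,0,0,0,0,0]]]}}

```text
clock: 15.33
tcp_pos: [0.4721, 0.1536, 0.1086]
orientation: [0.704, -0.063, 0.704, 0.063]
wrist_force: [1.8, -1.7, 1.4]
finger_gap: 0.0001
```

The height fell 0.7 mm and the press force dropped, so the pocket edge is probably here. I'll press straight down.

Call:
{"api": "drive_tool", "payload": {"plan": [[[0.1,0,0,0,0,0,0],[0.1,0,0,0,0,0,0],[0.1,0,0,0,0,0,0],[0,0,0,0,0,0,0],[0,0,0,0,0,0,0]]]}}

```text
clock: 15.75
tcp_pos: [0.4715, 0.1533, 0.1054]
orientation: [0.704, -0.063, 0.705, 0.063]
wrist_force: [-0.9, -2.0, 0.2]
finger_gap: 0.0001
```

```bash
python3 -c "
from h import *
s,R=st()"
```

```text
t 15.75 rail [-0.0737  0.1397  0.1054] F rail -1.269125675062793 -1.837494282683578 0.22472128793275095 gap 5.5335186868872764e-05
```

Call:
{"api": "drive_tool", "payload": {"plan": [[[0.2,0,0,0,0,0,0],[0.2,0,0,0,0,0,0],[0.2,0,0,0,0,0,0],[0.2,0,0,0,0,0,0],[0,0,0,0,0,0,0]]]}}

```text
clock: 16.17
tcp_pos: [0.4721, 0.1535, 0.0973]
orientation: [0.704, -0.063, 0.704, 0.063]
wrist_force: [0.3, -0.1, 0.3]
finger_gap: 0.0002
```

Call:
{"api": "drive_tool", "payload": {"plan": [[[0.2,0,0,0,0,0,0],[0.2,0,0,0,0,0,0],[0.2,0,0,0,0,0,0],[0.2,0,0,0,0,0,0],[0,0,0,0,0,0,0]]]}}

```text
clock: 16.58
tcp_pos: [0.4721, 0.1533, 0.0893]
orientation: [0.704, -0.063, 0.704, 0.063]
wrist_force: [0.7, -1.4, 0.6]
finger_gap: 0.0001
```

```bash
python3 -c "
from h import *
s,R=st()"
```

```text
t 16.58 rail [-0.0731  0.1396  0.0893] F rail 0.4288129231434983 -1.4762998941572378 0.5871034613024836 gap 9.84719505952399e-05
```

Call:
{"api": "drive_tool", "payload": {"plan": [[[0.2,0,0,0,0,0,0],[0.2,0,0,0,0,0,0],[0.1,0,0,0,0,0,0],[0,0,0,0,0,0,0],[0,0,0,0,0,0,0]]]}}

```text
clock: 17.0
tcp_pos: [0.4724, 0.1533, 0.0846]
orientation: [0.704, -0.063, 0.704, 0.063]
wrist_force: [-0.3, -0.3, -0.2]
finger_gap: -0.0001
```

Call:
{"api": "drive_tool", "payload": {"plan": [[[0.1,0,0,0,0,0,0],[0.1,0,0,0,0,0,0],[0,0,0,0,0,0,0],[0,0,0,0,0,0,0],[0,0,0,0,0,0,0]]]}}

```text
clock: 17.42
tcp_pos: [0.4725, 0.1533, 0.083]
orientation: [0.705, -0.063, 0.704, 0.063]
wrist_force: [-0.4, 0.2, 3.3]
finger_gap: 0.0006
```

```bash
python3 -c "
from h import *
s,R=st()
cv2.imwrite('pics/s12.png',cv2.resize(env.read_camera('scene')[150:400,200:440,::-1],None,fx=2.4,fy=2.4))"
```

```text
t 17.42 rail [-0.0727  0.1395  0.083 ] F rail -0.3221086442086488 0.2409445226340289 3.2561758251120994 gap 0.0005555510678410824
```

View pics/s12.png

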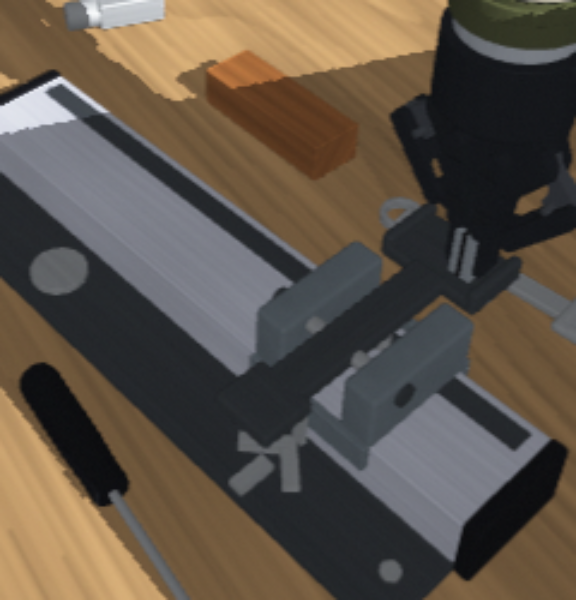

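The lever is level, with the tip at the expected 83 mm. I'll press slightly more to confirm it's solid.

Call:
{"api": "drive_tool", "payload": {"plan": [[[0.1,0,0,0,0,0,0],[0.1,0,0,0,0,0,0],[0.1,0,0,0,0,0,0],[0,0,0,0,0,0,0],[0,0,0,0,0,0,0]]]}}

```text
clock: 17.88
tcp_pos: [0.4725, 0.1533, 0.0825]
orientation: [0.705, -0.063, 0.704, 0.063]
wrist_force: [-6.4, -1.9, 23.0]
finger_gap: -0.0001
```

Call:
{"api": "drive_tool", "payload": {"plan": [[[0.1,0,0,0,0,0,0],[0.1,0,0,0,0,0,0],[0,0,0,0,0,0,0],[0,0,0,0,0,0,0],[0,0,0,0,0,0,0]]]}}

```text
clock: 18.3
tcp_pos: [0.4726, 0.1534, 0.0823]
orientation: [0.705, -0.063, 0.703, 0.063]
wrist_force: [-12.2, -3.1, 37.7]
finger_gap: 0.0001
```

That's a hard stop at 82.4 mm, so the tooth has bottomed. I'll lift off straight up and check.

Call:
{"api": "drive_tool", "payload": {"plan": [[[-0.3,0,0,0,0,0,0],[-0.3,0,0,0,0,0,0],[-1,0,0,0,0,0,0],[-3,0,0,0,0,0,0],[-3.5,0,0,0,0,0,0]]]}}

```text
clock: 18.72
tcp_pos: [0.4701, 0.153, 0.1576]
orientation: [0.702, -0.063, 0.706, 0.063]
wrist_force: [0.8, 0.1, -0.5]
finger_gap: -0.0001
```

Call:
{"api": "drive_tool", "payload": {"plan": [[[-3.5,0,0,0,0,0,0],[-1,3,-1,0,0,0,0],[0,3.5,-1,0,0,0,0],[0,3.5,-1,0,0,0,0],[0,3.5,-1,0,0,0,0]]]}}

```text
clock: 19.13
tcp_pos: [0.4086, 0.2802, 0.2043]
orientation: [0.705, -0.062, 0.704, 0.062]
wrist_force: [0.6, 0.5, -0.4]
finger_gap: 0.0001
```

Call:
{"api": "drive_tool", "payload": {"plan": [[[0,3.5,-1,0,0,0,0],[0,3.5,-1,0,0,0,0],[0,3.5,-1,0,0,0,0],[0,3.5,-1,0,0,0,0],[0,3.5,-1,0,0,0,0]]]}}

```text
clock: 19.55
tcp_pos: [0.3277, 0.444, 0.2037]
orientation: [0.704, -0.063, 0.704, 0.063]
wrist_force: [-0.1, -0.5, 1.0]
finger_gap: -0.0004
```

Call:
{"api": "drive_tool", "payload": {"plan": [[[0,3.5,-1,0,0,0,0],[0,3.5,-1,0,0,0,0],[0,0,0,0,0,0,0],[0,0,0,0,0,0,0],[0,0,0,0,0,0,0]]]}}

```text
clock: 19.97
tcp_pos: [0.2966, 0.5075, 0.2033]
orientation: [0.704, -0.063, 0.705, 0.062]
wrist_force: [0.5, 0.5, 0.3]
finger_gap: 0.0
```

```bash
python3 -c "
from h import *
s,R=st()
for n in('scene','top'): cv2.imwrite('pics/%s13.png'%n,env.read_camera(n)[:,:,::-1])
a=cv2.imread('pics/scene13.png')[150:400,200:440];cv2.imwrite('pics/s13z.png',cv2.resize(a,None,fx=2.4,fy=2.4))
a=cv2.imread('pics/top13.png')[150:290,105:380];cv2.imwrite('pics/t13z.png',cv2.resize(a,None,fx=2.9,fy=2.9,interpolation=cv2.INTER_CUBIC))
d=cv2.absdiff(cv2.imread('pics/top13.png'),cv2.imread('pics/top0.png')).max(2)
print('offcut/wrench diff',(d[280:340,150:360]>40).sum(),'screwdriver/tape',(d[105:162,135:330]>40).sum())"
```

```text
t 19.97 rail [-0.1833  0.5192  0.2033] F rail 0.5524249530746335 0.36657783115235687 0.26904232530086186 gap 3.8808606625053926e-05
offcut/wrench diff 1021 screwdriver/tape 0
```

View pics/s13z.png

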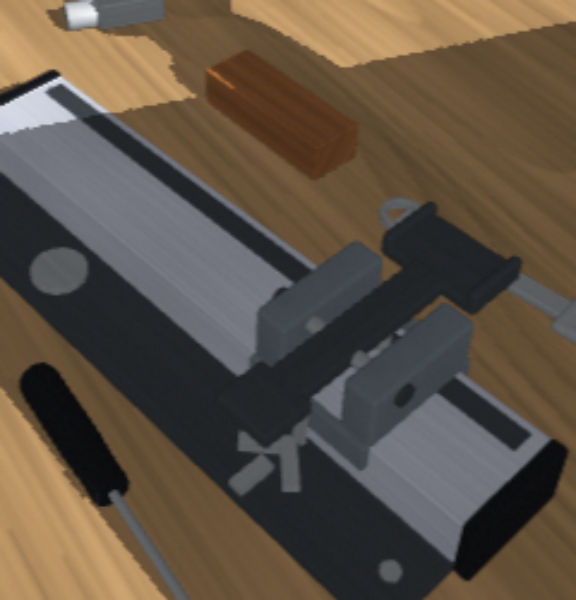

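View pics/top13.png

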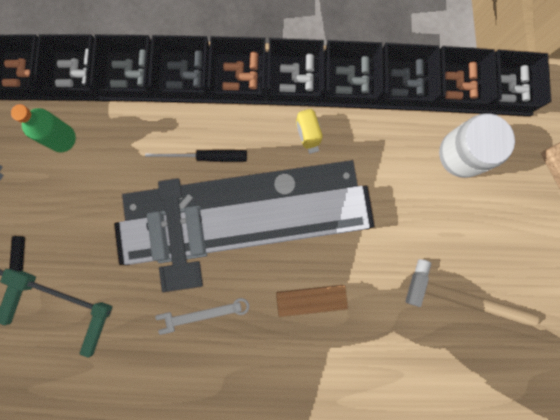

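View pics/t13z.png

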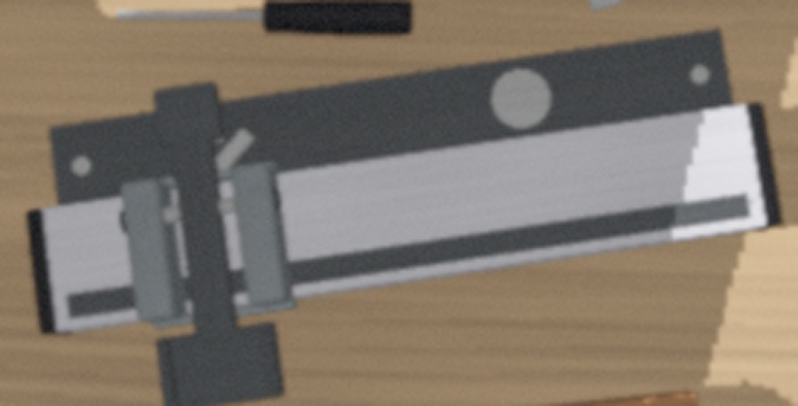

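The top view has the cradle at (180,277) and the heel at (172,190), level as at the start, with the stop beside the arrow. The wrench (200,315), offcut (312,300), screwdriver (220,155) and tape (309,130) are in their original places; the image difference around the offcut and wrench looks like moved shadow. I'll check the position and hand in.

```bash
python3 -c "
from h import *
T0=lambda x,y:(105+(x-.95)/2.9,150+(y-.95)/2.9)
a=[onz('top',T0(*p),z) for p,z in(((380,84),.084),((187,115),.084),((418,338),.083),((220,365),.083))]
print((a[1]-a[0])@ey,(a[3]-a[2])@ey,(a[1]-a[0])@ex,(a[3]-a[2])@ex)
print(env.hand_in())"
```

```text
0.11982821106436246 0.12049698431501969 -0.0015682320028467657 0.0014154281438172173
the job is handed in; nothing more can be done
None
```

The stop is latched at the arrow station, and I handed the job in at about 20 s. No verdict was reported.

- **Opening and sliding:** I pressed the heel down to its stop and pushed the stop about 83 mm along by its cheek. I then pressed the cradle lightly and slid it by the lip until the tooth began to drop.
- **Pocket:** the drop came at about +0.12 m, roughly 3–4 mm past the arrow tab (measured at +0.117 m). That is within the 9 mm allowed.
- **Latching:** the lever went down almost freely to a hard stop at 82.4 mm. This matches the 83 mm given for fully latched.
- **Last checks:** the final pictures show the lever level, the stop moved 120 mm, and the arm clear. The wrench, offcut, screwdriver and tape measure look unmoved. A pixel comparison showed a change around the offcut and wrench, which I took to be moved shadows.

Two checks were less clean:
- **Confirming press:** it reached about 38 N at the fingertip, firmer than I meant.
- **Cameras:** the scene camera read positions up to about 7 mm off the top camera, so I relied on the top camera and touch.

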